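Fit the return spring to a motorcycle stand bracket

TASK

Fit the return spring to the stand bracket: take the longer spring, the one with a hook at one end and a large eye at the other, off its wooden block, put its hook down into the hole of the bracket's lug, then stretch it and drop the eye over the headed post at the other end. Leave it sitting down on the post, stretched between the two, and let go.

Things in the scene. Friction and masses are not known exactly. Their poses are not given: they have to be found in the camera images.
- spring: Steel spring, 158 mm, 0.16 kg, its coil lying on a 45 mm high wood block (38 mm along it), ends overhanging. Origin: centre of the eye, a flat ring of 6 mm wire, 32 mm inside, 44 outside. x: along the spring, away from the hook; z up. Grip the square end bar: 16 wide (y), 16 high, x = -20 to -55, its centre line 6 above the origin, like the coil's (24 thick). The shorter spring has no hook.
- spring_hook (a point): Lower tip of the hook pin: 6 mm wire that leaves the coil level along its axis and turns straight down. 42 mm below the coil axis; when slack 133 mm from the eye's centre, along -x of the spring; coil from 55 to 103 mm. The coil only lengthens, along x, without bending: from about 2 N on, then 150 N/m, at most 70 mm.
- bracket_hole (a point): Centre of the upright round 26 mm hole, at the top face of the lug, 55 mm above the bench. The lug is a plate 8 mm thick, 42 mm along the bracket, 60 mm across, on two side cheeks; below it 39 mm of open space to the base plate. x: level, towards the post; z up. The bracket is fixed to the bench.
- bracket_post (a point): Post axis at the top of its 40 mm wide shoulder, on which the eye rests; 49 mm above the bench, 182 mm from the hole. Above it: stem 10 mm thick, 9 high, then head 14 wide, 4 high. x: away from the hole. Carried level 24 mm above its seated height (seated: coil axis 58 mm above the bench) the eye clears the head and the hook pin is still through the lug.
Not all that is in view belongs to the job. Leave any turquoise or yellow look-alike of the spring alone.

How it is judged:
By the outcome, as a careful person would: the job done as asked, in the order asked, and still so for the second after the job is handed in, with the robot touching nothing.
It also fails if it takes over 35 s, if anything falls off the work surface, if the arm or the gripper's body presses on something with over 40 N, if the wrist force passes 120 N, or if a joint passes its speed limit or range.

ROBOT

A 7-joint arm with a two-finger parallel gripper is mounted at the origin on the work surface. World frame = base frame: x ahead of the robot, y to its left, z up, the work surface at z = 0. Lengths are in m, angles in rad, forces in N, time in s.
With the tool pointing down it reaches from about 0.425 to 0.95 m from the base axis. Payload 16.7 kg.
Tool frame: the origin (TCP) lies at the very end of the fingers, on their centre line; the grasp point (between the pads) lies 19 mm behind it (ctrl.grasp_offset is the distance from the TCP to the grasp point, in m); z points along the fingers, y is the line along which they close (so a half turn about z gives the same grasp; the last joint's range is limited). The gripper opens to 94 mm and grips with 3 to 60 N. Pads are 16 mm wide; open, the fingers measure 119 mm over their backs; the gripper's body (75 mm by 177 mm) begins 78 mm behind the grasp point.
Start: joints at [-1.319, 0.426, 0.074, 1.606, -0.034, 1.111, -0.067], TCP at [0.263, 0.621, 0.205] pointing down, gripper open.
Joint ranges: [-2.85, 2.85], [-0.5, 2.14], [-1.23, 1.37], [0.21, 2.46], [-1.02, 4.16], [0.16, 2.05], [-2.73, 2.73]. Speed limits (rad/s): [1.89, 1.89, 2.39, 2.39, 3.01, 3.01, 3.01].

INTERFACE

Orientations are given as a unit quaternion [w, x, y, z].
In Python, from rig import sensors, snapshot, camera_model, ctrl gives the robot as it stands.
- The arm moves only by the shell command python3 -m jog 'ROWS' [FORCE]. ROWS is JSON, one flat list of numbers, 7 for each row, row after row: the turn, a rotation vector about the tool's x, y, z in degrees, then the shift along the tool's x, y, z in mm, then the closure, from 0 (fully open) to 1 (shut). A call has 1 to 5 rows; each row shifts and turns the commanded pose from where the row before left it, along the tool's axes as they then stand; what a row does not reach is not made up. A row lasts 1/12 s, in which the tool goes at most 41.7 mm and 7.16 degrees, less where a joint would pass 70% of its speed; a pose out of reach is approached as far as the arm can. A call is refused whole if a number of a shift passes 41.7 or a number of a turn 7.16, either way. A call with a gripper value outside its range is refused whole. The fingers move at their own pace and stop on an object; FORCE is the grip in N (left out, the last holds). Time passes only in rows, so rows that do not move let the fingers close. It gives the time, the measured TCP pose, the force, the opening and the grip force at its end, in the units of the state.
- sensors.read_state(): the state, without advancing time (a new reading comes with each control period).
- snapshot(name): name is "scene" or "top" or "wrist"; returns (picture, depth): 400x640x3 uint8, blue, green, red; 400x640 float32, m along the optical axis (not along the pixel's ray), 0 where there is no reading.
- camera_model(name): a dict with "fx", "fy", "cx", "cy" (pixels), "k1" (the pictures are not rectified: a ray, as slopes to the right and down, at radius r is drawn at 1 + k1 r^2 times it, then the intrinsics apply), "eye" and "orientation" of the camera in the world. Camera axes: x right, y down, z forward; pixel columns grow to the right and rows downward; lengths in m; the calibration is good to about 2 mm. A picture is of the moment at which its call begins: read the wrist's pose just before it. camera_model takes no time and is no camera call; for the wrist camera it gives the pose at the moment of the call.
- ctrl.hand_in(): hands the job in; it is judged then, once.
The state is a dict: "time": time; "joints": joint angles; "joint_vel": joint speeds; "joint_torque": joint torques, N m; "position": TCP position; "orientation": TCP orientation; "force": force on the tool from outside, world axes, zero at the start; "moment": the same for the moment, N m; "opening": finger opening in m; "grasp_force": force on a finger pad.
Only numpy, scipy, OpenCV 4.12 (cv2) and the standard library are available. Lean on these libraries where they do the work, as an engineer would, in place of code of your own. Each camera call takes 0.05 s, during which the arm holds its last target. There are 200 camera calls.

## Working session

There is one attempt and no reset: what is moved stays moved. The work goes in short steps, Python scripts to look and compute and a shell command to move; the robot and the scene stay as the last step left them, time stands still between calls to the robot, and variables do not carry over. Pictures are saved under pics/ and viewed, at most 10 in all, crops included, and the job is handed in when it is done.

```bash
ls; mkdir -p pics; cat > h.py <<'E'
import numpy as np, cv2
from scipy.spatial.transform import Rotation as R
from rig import sensors, snapshot, camera_model, ctrl
def rot(q): return R.from_quat([q[1],q[2],q[3],q[0]]).as_matrix()
def rays(cm,uv):
    K=np.array([[cm['fx'],0,cm['cx']],[0,cm['fy'],cm['cy']],[0,0,1.]])
    p=cv2.undistortPoints(np.array(uv,float).reshape(-1,1,2),K,np.array([cm['k1'],0,0,0.])).reshape(-1,2)
    return np.c_[p,np.ones(len(p))]@rot(cm['orientation']).T
def onplane(cm,uv,z):
    d=rays(cm,uv); e=np.array(cm['eye']); return e+d*((z-e[2])/d[:,2])[:,None]
def cloud(cm,depth):
    v,u=np.mgrid[0:depth.shape[0],0:depth.shape[1]]
    d=rays(cm,np.c_[u.ravel(),v.ravel()])
    return (np.array(cm['eye'])+d*depth.reshape(-1,1)).reshape(*depth.shape,3)
E
python3 - <<'E'
from h import *
for n in ("scene","top"):
    im,d=snapshot(n); cm=camera_model(n); cv2.imwrite(f"pics/{n}.png",im); np.savez(f"{n}.npz",im=im,d=d); print(n,cm)
print(sensors.read_state())
E
```

```text
pics
scene {'fx': 469.0554173218182, 'fy': 469.0554173218182, 'cx': 314.0403206524012, 'cy': 202.89392144595197, 'k1': -0.05110699490671461, 'eye': array([1.2242851 , 0.35904911, 1.08895715]), 'orientation': array([-0.18734582,  0.57692748,  0.7539235 , -0.25230058])}
top {'fx': 489.23262556965005, 'fy': 489.23262556965005, 'cx': 331.0289727371285, 'cy': 202.17221294689978, 'k1': -0.03082571982812014, 'eye': array([0.39327006, 0.14606892, 1.30334093]), 'orientation': array([-0.02969304,  0.71029435, -0.70269459,  0.02864549])}
{'time': 0.1, 'joints': array([-1.31948811,  0.42666779,  0.07384847,  1.60649727, -0.03409166,
        1.1107628 , -0.06711612]), 'joint_vel': array([ 0.00042607, -0.00132741,  0.00108334, -0.00108527, -0.00088243,
       -0.00095892, -0.00072814]), 'joint_torque': array([ 9.15975514e-03, -9.37457585e+01,  3.67802247e+00, -4.55039120e+01,
       -4.83712472e-02,  1.68913649e-02,  1.16547284e-05]), 'position': array([0.26324226, 0.62116391, 0.20486678]), 'orientation': array([-6.73205420e-05,  1.99084217e-01,  9.79982237e-01, -5.33857123e-04]), 'force': array([ 1.03082551, -0.50792187,  0.44566636]), 'moment': array([ 0.01168557, -0.01107894,  0.02126278]), 'grasp_force': 0.0, 'opening': 0.09381269787368919}
```

View pics/top.png

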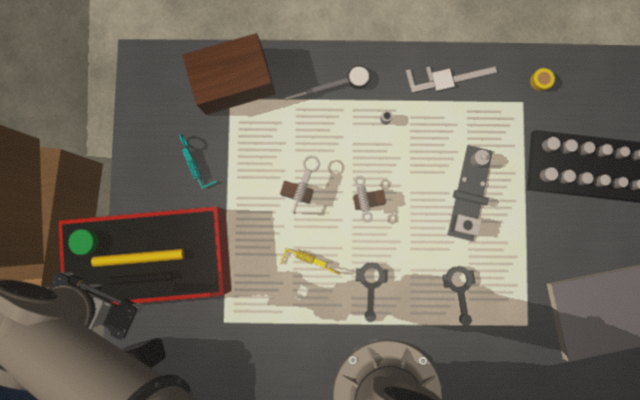

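View pics/scene.png

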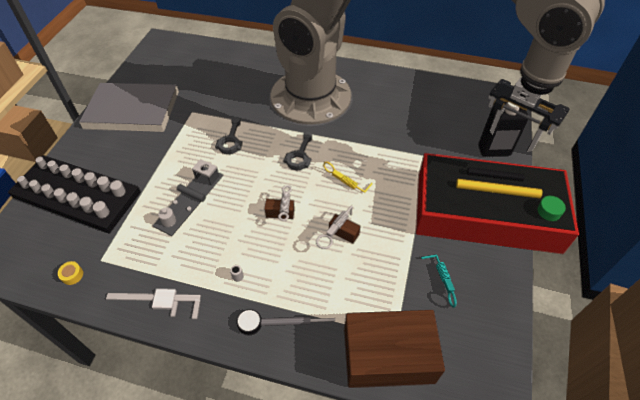

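The top view shows two steel springs on wood blocks. The one at (304,188) has a large eye at (312,163). The one at (366,200) is shorter, with eyes at (361,182) and (368,217). There are also turquoise (195,165) and yellow (315,260) look-alikes. The bracket has its post near (481,157) and its lug hole near (467,225). I'll confirm in an enlarged crop.

```bash
python3 - <<'E'
from h import *
f=np.load("top.npz"); im,d=f['im'],f['d']
a=cv2.resize(im[145:235,270:400],None,fx=6,fy=6,interpolation=cv2.INTER_CUBIC)[:540,:780]
b=im[140:245,440:500]
b=cv2.resize(b,None,fx=5,fy=5,interpolation=cv2.INTER_CUBIC)[:525]
a=cv2.resize(im[150:225,275:345],None,fx=7,fy=7,interpolation=cv2.INTER_CUBIC)
o=np.zeros((525,800,3),np.uint8); o[:525,:490]=a; o[:525,495:795]=b
cv2.imwrite("pics/crop.png",o)
cm=camera_model("top"); P=cloud(cm,d)
z=P[...,2]
for n,s in (("A",np.s_[150:222:3,280:330:4]),("B",np.s_[145:242:4,448:496:4])):
    print(n); print((z[s]*1000).astype(int))
E
```

```text
A
[[ 0  0  1  0  3  0  2  5 -1 -2 -5 -4  0]
 [ 1 -1 -2  5  0  1 -2  0  3  0  5 -1  1]
 [ 0  0  0  0  0 -4 -4  5 55  3 -1  2 -3]
 [-1  3 -1 -1  2  0  2  0  0 52  0 -4 -1]
 [ 2  4  2  0 -1 -4 51  0  2 -2  1  0 -1]
 [-5 -4  1  0 -2  2 56  2  0  0  0  3  1]
 [-1  0 -1  2 -2 -1  4  5  0 54  3 -1  0]
 [ 1 -1 -1  0 -7 -1 -1 64 51  4 -1 -2 -2]
 [ 3 -4  0  1  0  4 64 69  0  1 -1 -3  8]
 [ 0  0 -2  0  1 -2 66 63 -1  0  1 -5  3]
 [ 5  2 -3 -3  0  0 65 64 -3  0 -2  0  3]
 [ 1 48 41 45  2 58 68 -2  3  0  2 -1  2]
 [ 0 43 45 40 46 67 67 -1  0  0  0  0  2]
 [-2 42 43 44 43 63 71 44 44 -2  2  0 -5]
 [ 1 44 51 38 61 66 61 43 45  0 -1  2  0]
 [-2 44 44 43 62 69 54 42 28  0  2  0  1]
 [-4 -3  2 28 72 64 45 45  0  3  6  0  4]
 [-3  2  3  0 -1 63 42 42 -3  0 -3  3 -3]
 [ 0  1 -1  0 62  0  0 -1  1  1  0  1  2]
 [-1  2 -1 -3 56  0  0  2  2  0 -1  3  0]
 [-2  2 -2  2  2  0 -2 -3 -2 -1  1  4 -1]
 [ 0  3 -1  0 -2  0 -5 -2  5  0  1  2  0]
 [ 4 -2  0 -3 -2  4  1  0 -2 -1 -2  1  1]
 [ 1 -1  1 -2  0  2  4 -1  2 -2  2 -4  4]]
B
[[ 1  2  2 -2  5  4  2  2 -2  1  2  0]
 [ 3  4  2  0  2  7  8  8  9  5  3 -5]
 [-1 -3  
[... 188 characters left out ...]
-1  0 -1  0  6  7  5  8 13  4  5 -2]
 [ 0  0 -2  1 13  8  7  7  6  7  0  3]
 [ 1 -2 -1  4 11 11 12 10  8  6  2  3]
 [ 1  2 -2  8 11  7  6 11 12  7  3  0]
 [ 0 -1 -4  4  8  9 10  8  9  6  0  4]
 [ 3  0 31 27 27 21  9  5  6 -2  6  1]
 [-2 -5 27 27 33 30 33 26 31 21 -4  4]
 [-2  2  2  8  9 19 28 30 27 29 23 -3]
 [ 1 -1  7  4  2  5  5  7  8 20  0 -1]
 [-2  1  7  7  5  9  7 11 -2  0  3  0]
 [-2  7  9  4  5 10  8  6 -1  3  0  5]
 [ 0 12 43 51 55 57  5  7  4  1  0  0]
 [-2 10 53 53 53  8 55 53 50 -6  0 -1]
 [ 0 18 53 53  4  9 44 55  0 -3  3  1]
 [ 4 22 56 51 56  9 53 52 -5  1  1  5]
 [ 9 12  9  9  5 54 53 58  3  4 -4  2]
 [ 1  0  5  4  7  5  6  0  0 -1  0 -1]
 [ 3  5  0 -5 -1  4  6 -1  2  0 -4  2]]
```

View pics/crop.png

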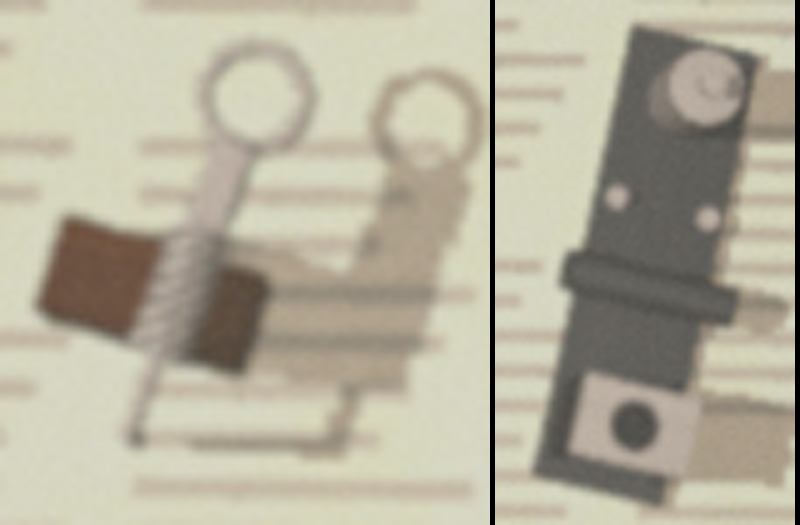

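Confirmed: the spring at (304,188) is the right one. It has a large eye at (312,164) and its level wire turns down at (295,212), where the shadow shows the hook pin. The bracket post is at (482,158) and the hole at (468,225).

```bash
cat >> h.py <<'E'
def plan(target_tcp,xdir_deg):
    "remaining yaw about tool z (deg) and shift in current tool axes (mm), tool down"
    s=sensors.read_state(); M=rot(s['orientation']); p=np.array(s['position'])
    yaw=np.degrees(np.arctan2(M[1,0],M[0,0]))
    dy=(yaw-xdir_deg+90)%180-90   # + about tool z(down) = minus world yaw
    print('p',(p*1000).round(1),'yaw',round(yaw,1),'tilt',(M[:,2]*100).round(1),'turn z',round(dy,1),'shift now',(M.T@(np.array(target_tcp)-p)*1000).round(1),'opening',round(s['opening']*1000,1),'gf',round(s['grasp_force'],1),'F',s['force'].round(1),'t',round(s['time'],2),'j7',round(s['joints'][6],2))
E
python3 - <<'E'
from h import *
cm=camera_model("top")
eye=onplane(cm,[(312.1,163.9)],.051)[0]; hk=onplane(cm,[(294.6,212.2)],.057)[0]
bar=onplane(cm,[(275+222/7,150+188/7)],.063)[0]
hole=onplane(cm,[(467.2,225)],.055)[0]; post=onplane(cm,[(481.8,157.4)],.050)[0]
print(eye,hk,bar,hole,post)
for a,b in ((hk,eye),(hole,post)):
    v=b-a; print(np.linalg.norm(v[:2]),np.degrees(np.arctan2(v[1],v[0])))
v=(eye-hk)[:2]; v/=np.linalg.norm(v)
g=eye[:2]-.038*v; print('grasp',g)
plan([*g,.12],np.degrees(np.arctan2(v[1],v[0])))
E
```

```text
[0.59562496 0.19850605 0.051     ] [0.46967013 0.24117985 0.057     ] [0.56009484 0.2112945  0.063     ] [ 0.44169871 -0.20019384  0.055     ] [ 0.61782235 -0.24189699  0.05      ]
0.13298749780035707 -18.71650292906548
0.18099362023261914 -13.321346930980873
grasp [0.55963448 0.21069971]
p [263.2 621.2 204.9] yaw 157.0 tilt [  -0.    -0.1 -100. ] turn z -4.3 shift now [-433.1 -262.2   85.2] opening 93.8 gf 0.0 F [ 1.  -0.5  0.4] t 0.1 j7 -0.07
```

```bash

python3 -m jog '[0,0,-4.3,0,0,0,0, 0,0,0,-28,-18,3,0, 0,0,0,-28,-18,3,0, 0,0,0,-28,-18,3,0, 0,0,0,-28,-18,3,0]' 60 >/dev/null
python3 -m jog '[0,0,0,-28,-18,3,0, 0,0,0,-28,-18,3,0, 0,0,0,-28,-18,3,0, 0,0,0,-28,-18,3,0, 0,0,0,-28,-18,3,0]' >/dev/null
python3 -m jog '[0,0,0,-28,-18,3,0, 0,0,0,-28,-18,3,0, 0,0,0,-28,-18,3,0, 0,0,0,-28,-18,3,0, 0,0,0,0,0,0,0]'
python3 -c "
from h import *
plan([.5596,.2107,.12],-18.7)"
```

```text
time: 1.35
position: [0.5369, 0.2766, 0.1659]
orientation: [0.001, 0.166, 0.986, -0.001]
force: [0.7, -1.2, -0.2]
opening: 0.0937
grasp_force: 0.0
p [536.9 276.6 165.9] yaw 160.9 tilt [   0.1   -0.3 -100. ] turn z -0.4 shift now [-42.9 -54.8  46.1] opening 93.7 gf 0.0 F [ 0.7 -1.2 -0.2] t 1.35 j7 0.73
```

```bash

python3 -m jog '[0,0,-0.4,-21.5,-27.5,10,0, 0,0,0,-21.5,-27.5,10,0, 0,0,0,0,0,0,0, 0,0,0,0,0,0,0]'
python3 - <<'E'
from h import *
plan([.5596,.2107,.038],-18.7)
cm=camera_model("wrist"); im,d=snapshot("wrist"); cv2.imwrite("pics/w1.png",im); np.savez("w1.npz",im=im,d=d)
P=cloud(cm,d)
m=(P[...,2]>.049)&(P[...,2]<.075)&(abs(P[...,0]-.53)<.1)&(abs(P[...,1]-.22)<.07)
q=P[m]; 
# bar: project on spring axis
v=np.array([np.cos(np.radians(-18.7)),np.sin(np.radians(-18.7))]); n=np.array([-v[1],v[0]])
s=(q[:,:2]-[.5596,.2107])@v*1000; t=(q[:,:2]-[.5596,.2107])@n*1000
for a in range(-100,70,10):
    k=(s>=a)&(s<a+10)
    if k.sum()>5: print(a,k.sum(),np.percentile(t[k],[3,50,97]).round(1),np.median(q[k,2]).round(3))
E
```

```text
time: 1.68
position: [0.5568, 0.2152, 0.1458]
orientation: [-0.0, 0.161, 0.987, -0.001]
force: [-0.3, 1.2, 0.6]
opening: 0.0938
grasp_force: 0.0
p [556.8 215.2 145.8] yaw 161.5 tilt [  -0.1   -0.1 -100. ] turn z 0.2 shift now [ -4.1  -3.2 107.8] opening 93.8 gf 0.0 F [-0.3  1.2  0.6] t 1.68 j7 0.86
-100 62 [3.2 5.9 8.5] 0.06
-90 82 [3.3 5.9 8.6] 0.06
-80 75 [3.3 6.  8.5] 0.06
-70 196 [-4.6  4.3 15.8] 0.067
-60 291 [-4.6  5.2 16. ] 0.067
-50 269 [-4.7  5.2 16.1] 0.067
-40 283 [-5.2  5.3 15.5] 0.067
-30 252 [-5.6  5.4 15.6] 0.067
-20 197 [-2.8  5.4 14.7] 0.065
-10 177 [-2.8  4.6 12. ] 0.065
0 174 [-2.8  4.7 12.2] 0.065
10 131 [-5.2  4.7 14.6] 0.065
20 168 [-14.    5.3  22.7] 0.054
30 119 [-16.6  19.7  25.9] 0.054
40 128 [-15.3  -6.7  24.1] 0.053
50 171 [-9.1  5.  18.2] 0.053
```

View pics/w1.png

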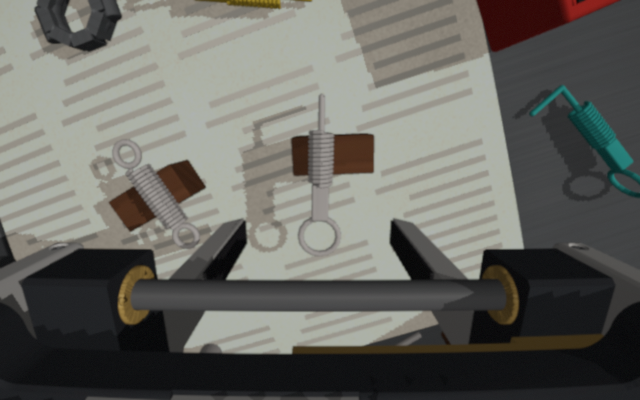

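The wrist view shows the target spring lying straight along the image at u≈320: eye at (319,236), bar at (318,203), hook wire at (322,100). It's centred between the fingertips (245 and 391) and about 1–2 mm to +y of the tool. Going down to grip.

```bash

python3 -m jog '[0,0,0,-4,1,30,0, 0,0,0,0,0,30,0, 0,0,0,0,0,25,0, 0,0,0,0,0,15,0, 0,0,0,0,0,8,0]' >/dev/null
python3 -m jog '[0,0,0,0,0,0,0, 0,0,0,0,0,0,0, 0,0,0,0,0,0,0]'
python3 -c "
from h import *
plan([.5609,.2145,.038],-18.7)"
```

```text
time: 2.4
position: [0.5614, 0.218, 0.0397]
orientation: [0.001, 0.158, 0.987, 0.001]
force: [0.4, 0.2, 0.4]
opening: 0.094
grasp_force: 0.0
p [561.4 218.   39.7] yaw 161.8 tilt [   0.1    0.1 -100. ] turn z 0.5 shift now [-0.6 -3.4  1.7] opening 94.0 gf 0.0 F [0.4 0.2 0.4] t 2.4 j7 0.9
```

```bash

python3 -m jog '[0,0,0.5,0,-3,1.5,0, 0,0,0,0,0,0,0.5, 0,0,0,0,0,0,0.7, 0,0,0,0,0,0,0.8, 0,0,0,0,0,0,1]' 60
python3 -m jog '[0,0,0,0,0,0,1, 0,0,0,0,0,0,1, 0,0,0,0,0,0,1, 0,0,0,0,0,0,1, 0,0,0,0,0,0,1]' 60
python3 -c "
from h import *
plan([.5609,.2145,.038],-18.7)"
```

```text
time: 2.82
position: [0.56, 0.2144, 0.0372]
orientation: [0.0, 0.163, 0.987, 0.0]
force: [-0.7, -0.2, -0.5]
opening: 0.0708
grasp_force: 0.0
time: 3.23
position: [0.5598, 0.2143, 0.0369]
orientation: [-0.0, 0.163, 0.987, -0.0]
force: [-0.9, -0.1, -1.6]
opening: 0.0372
grasp_force: 0.0
p [559.8 214.3  36.9] yaw 161.2 tilt [  -0.   -0. -100.] turn z -0.1 shift now [-0.9  0.5 -1.1] opening 37.2 gf 0.0 F [-0.9 -0.1 -1.6] t 3.23 j7 0.89
```

```bash

python3 -m jog '[0,0,0,0,0,0,1, 0,0,0,0,0,0,1, 0,0,0,0,0,0,1, 0,0,0,0,0,0,1, 0,0,0,0,0,0,1]' 60
python3 -m jog '[0,0,0,0,0,-5,1, 0,0,0,0,0,-15,1, 0,0,0,0,0,-25,1, 0,0,0,0,0,-25,1, 0,0,0,0,0,-15,1]' 60
python3 -m jog '[0,0,0,0,0,-5,1, 0,0,0,0,0,0,1]'
python3 -c "
from h import *
plan([.5609,.2145,.12],-18.7)"
```

```text
time: 3.65
position: [0.5599, 0.2144, 0.037]
orientation: [0.0, 0.163, 0.987, 0.0]
force: [0.1, 0.8, -0.0]
opening: 0.0152
grasp_force: 59.8
time: 4.07
position: [0.5605, 0.2144, 0.1245]
orientation: [0.001, 0.163, 0.987, 0.0]
force: [1.8, 0.6, -0.7]
opening: 0.0153
grasp_force: 59.8
time: 4.23
position: [0.5604, 0.2146, 0.1282]
orientation: [0.001, 0.163, 0.987, 0.001]
force: [0.3, 0.6, -2.6]
opening: 0.0158
grasp_force: 59.8
p [560.4 214.6 128.2] yaw 161.2 tilt [   0.2    0.1 -100. ] turn z -0.1 shift now [-0.5  0.   8.2] opening 15.8 gf 59.8 F [ 0.3  0.6 -2.6] t 4.23 j7 0.87
```

```bash
cat >> h.py <<'E'
def held(name):
    s=sensors.read_state(); cm=camera_model("wrist"); im,d=snapshot("wrist"); cv2.imwrite(f"pics/{name}.png",im)
    T=(cloud(cm,d)-s['position'])@rot(s['orientation'])*1000
    m=(d>0)&(abs(T[...,1])<25)&(T[...,2]>-50)&(T[...,2]<40)&(T[...,0]>0)&(T[...,0]<180)
    q=T[m]
    for a in range(0,180,6):
        k=(q[:,0]>=a)&(q[:,0]<a+6)
        if k.sum()>3: print(a,k.sum(),'y',np.percentile(q[k,1],[5,50,95]).round(1),'z',np.percentile(q[k,2],[5,50,95]).round(1))
E
python3 -c "
from h import *
held('w2')"
```

```text
0 329 y [-7.8  0.2  7.7] z [-45.5 -28.2 -26.9]
6 1588 y [-18.2  -0.3  18.1] z [-47.7 -28.9  -8.9]
12 295 y [-7.   0.2  9. ] z [-31.8 -28.1 -24.6]
18 390 y [-9.7  1.3 10.2] z [-32.  -30.  -24.4]
24 448 y [-9.7  0.2 10. ] z [-32.1 -30.2 -24.5]
30 439 y [-9.5  0.7 10.5] z [-31.9 -29.9 -24.2]
36 467 y [-9.5  0.2 10.4] z [-32.2 -30.1 -24.5]
42 466 y [-9.3  0.7 10.3] z [-32.1 -30.  -24.6]
48 485 y [-9.3  0.7 10.7] z [-32.3 -30.  -24.6]
54 495 y [-9.2  0.7 10.5] z [-31.9 -30.  -24.6]
60 457 y [-9.2 -0.3 10. ] z [-32.3 -29.9 -16.5]
66 135 y [-2.   0.7  3.3] z [-30.  -22.8 -21.1]
72 137 y [-1.9  0.7  3.8] z [-23.8 -22.4 -20.6]
78 148 y [-1.9  1.2  3.8] z [-23.9 -22.7 -20.8]
84 143 y [-1.9  1.2  3.7] z [-24.  -22.6 -20.8]
90 134 y [-1.4  1.1  3.7] z [-23.9 -22.8 -21.4]
96 19 y [-0.4  1.1  2.7] z [-22.5 -21.9 -21.2]
```

View pics/w2.png

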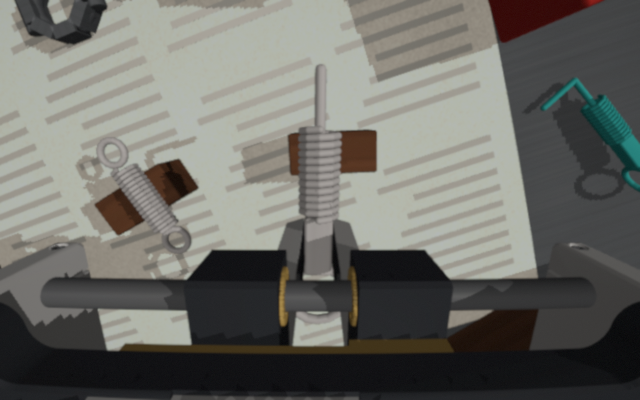

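The spring is held level and straight. Its hook wire ends at (320,67), so in the tool frame the pin is at x≈95, y≈+1. Now carrying it to the bracket.

```bash

python3 -m jog '[0,0,-5.5,0,0,0,1, 0,0,0,-3,-18,-2,1, 0,0,0,-6,-34,0,1, 0,0,0,-6,-34,0,1, 0,0,0,-6,-34,0,1]' >/dev/null
python3 -m jog '[0,0,0,-6,-34,0,1, 0,0,0,-6,-34,0,1, 0,0,0,-6,-34,0,1, 0,0,0,-6,-34,0,1, 0,0,0,-6,-34,0,1]' >/dev/null
python3 -m jog '[0,0,0,-6,-34,0,1, 0,0,0,-6,-34,0,1, 0,0,0,-6,-34,0,1, 0,0,0,-6,-34,0,1, 0,0,0,0,0,0,1]'
python3 -m jog '[0,0,0,0,0,0,1, 0,0,0,0,0,0,1]'
python3 -c "
from h import *
plan([.5341,-.2221,.128],-13.3)"
```

```text
time: 5.53
position: [0.5328, -0.2246, 0.1278]
orientation: [-0.001, 0.119, 0.993, -0.001]
force: [-0.6, 0.9, -1.9]
opening: 0.0155
grasp_force: 59.8
time: 5.7
position: [0.5344, -0.217, 0.1277]
orientation: [-0.001, 0.116, 0.993, 0.0]
force: [0.1, 0.6, -1.3]
opening: 0.0151
grasp_force: 59.8
p [ 534.4 -217.   127.7] yaw 166.7 tilt [  -0.2    0.1 -100. ] turn z 0.0 shift now [-0.9 -5.  -0.3] opening 15.1 gf 59.8 F [ 0.1  0.6 -1.3] t 5.7 j7 1.76
```

```bash

python3 -m jog '[0,0,0,-1,-5,0,1, 0,0,0,0,0,0,1, 0,0,0,0,0,0,1, 0,0,0,0,0,0,1]' >/dev/null
python3 - <<'E'
from h import *
plan([.5341,-.2221,.128],-13.3)
held('w3')
s=sensors.read_state(); cm=camera_model("wrist"); im,d=snapshot("wrist"); P=cloud(cm,d)
T=(P-s['position'])@rot(s['orientation'])*1000
m=(abs(P[...,2]-.055)<.006)&(abs(T[...,0]-95)<45)&(abs(T[...,1])<50)
q=T[m]; print(m.sum(),np.percentile(q[:,0],[1,50,99]),np.percentile(q[:,1],[1,50,99]))
E
```

```text
p [ 535.  -222.   128.9] yaw 166.8 tilt [  -0.    0. -100.] turn z 0.1 shift now [ 0.9 -0.3  0.9] opening 15.8 gf 59.8 F [-0.2  0.8 -1.4] t 6.03 j7 1.77
0 321 y [-7.9 -0.4  7.6] z [-45.3 -28.2 -27.1]
6 1593 y [-18.3  -0.4  18. ] z [-47.7 -28.8  -9. ]
12 295 y [-7.1  0.1  8.4] z [-31.9 -28.3 -24.9]
18 392 y [-9.8  0.9 10.2] z [-32.1 -30.  -24.3]
24 448 y [-9.8  0.1 10. ] z [-32.2 -30.2 -24.5]
30 439 y [-9.6  0.6 10.5] z [-32.1 -30.  -24.5]
36 470 y [-9.6  0.1 10.3] z [-32.2 -30.1 -24.8]
42 464 y [-9.   0.6 10.2] z [-32.1 -30.  -24.7]
48 491 y [-9.4  0.6 10.6] z [-32.4 -30.2 -24.5]
54 490 y [-9.3  0.6 10.3] z [-32.2 -29.9 -24.6]
60 451 y [-9.3 -0.4  9.9] z [-32.4 -30.1 -15.8]
66 144 y [-2.1  0.6  3.3] z [-30.5 -22.8 -20.8]
72 138 y [-2.   1.1  3.7] z [-24.2 -22.6 -20.9]
78 141 y [-2.   1.1  3.7] z [-24.1 -22.7 -20.8]
84 134 y [-1.5  1.1  3.7] z [-24.  -22.7 -21.3]
90 139 y [-1.5  1.1  3.6] z [-24.  -22.8 -21.1]
96 16 y [-0.6  0.8  2.6] z [-22.7 -22.2 -20.5]
2810 [ 75.10926027  96.9182402  116.30027963] [-29.33254126  -4.01728818  29.40463493]
```

View pics/w3.png

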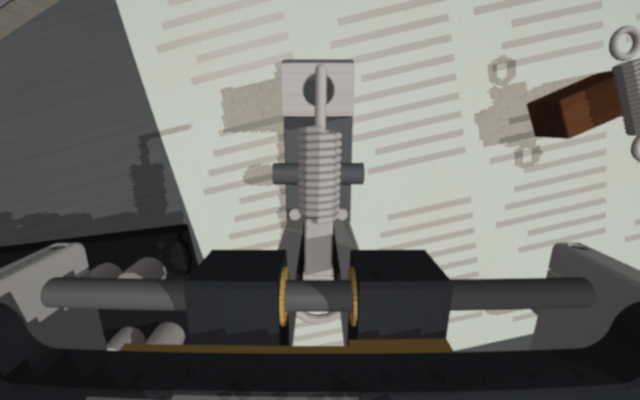

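The wrist view shows the hook end (320,70) over the lug hole (318,90). By depth the lug centre is at tool (95.7, 0), within 1.5 mm of the pin. Lowering through the hole.

```bash

python3 -m jog '[0,0,0,1,-1,15,1, 0,0,0,0,0,15,1, 0,0,0,0,0,12,1, 0,0,0,0,0,10,1, 0,0,0,0,0,10,1]'
python3 -m jog '[0,0,0,0,0,5,1, 0,0,0,0,0,0,1, 0,0,0,0,0,0,1]'
python3 -c "
from h import *
plan([.5341,-.2221,.062],-13.3)
held('w4')"
```

```text
time: 6.55
position: [0.5337, -0.2232, 0.0662]
orientation: [-0.0, 0.115, 0.993, -0.0]
force: [0.4, -0.6, -1.7]
opening: 0.0152
grasp_force: 59.8
time: 6.8
position: [0.5337, -0.2235, 0.062]
orientation: [-0.0, 0.116, 0.993, -0.0]
force: [-0.1, 0.4, -1.0]
opening: 0.0154
grasp_force: 59.8
p [ 533.7 -223.5   62. ] yaw 166.7 tilt [  -0.   -0. -100.] turn z 0.0 shift now [-0.1  1.4 -0. ] opening 15.4 gf 59.8 F [-0.1  0.4 -1. ] t 6.8 j7 1.81
0 322 y [-7.8 -0.4  7.6] z [-45.5 -28.3 -27. ]
6 1681 y [-18.7  -0.4  18.5] z [-47.9 -28.6  -2.3]
12 480 y [-22.3   0.1  22.6] z [-31.6 -27.   33.4]
18 609 y [-22.1   0.7  22.5] z [-31.9 -27.3  33.2]
24 654 y [-21.7  -0.4  22.2] z [-32.  -28.1  38.2]
30 434 y [-9.6  0.4 10.4] z [-32.1 -30.  -24.6]
36 474 y [-9.5  0.1 10.4] z [-32.3 -30.2 -24.7]
42 463 y [-9.   0.6 10.3] z [-32.  -30.1 -24.9]
48 495 y [-9.4  0.6 10.6] z [-32.3 -30.2 -24.6]
54 491 y [-9.1  0.6 10.5] z [-32.1 -30.  -24.7]
60 450 y [-9.2 -0.4 10. ] z [-32.3 -30.  -15.5]
66 145 y [-2.   0.6  3.3] z [-30.3 -22.7 -21. ]
72 697 y [-22.4   0.1  22.4] z [-23.2   6.6  10.5]
78 810 y [-22.1   0.1  22.4] z [-23.2   6.7   7.8]
84 627 y [-23.1   0.1  22.8] z [-23.3   6.5   7.8]
90 596 y [-23.4   0.1  23.2] z [-23.4   6.6   8.2]
96 504 y [-23.4 -10.2  23.6] z [5.4 6.9 9.1]
102 753 y [-22.7  -2.3  22.8] z [ 5.8  7.  11.9]
108 911 y [-22.5   0.1  22.4] z [5.7 6.8 8. ]
114 233 y [-21.8   0.7  22.7] z [5.7 6.9 8. ]
```

The pin is through with no contact. Now stretching.

```bash

python3 -m jog '[0,0,0,-10,0,0,1, 0,0,0,-10,0,0,1, 0,0,0,-10,0,0,1, 0,0,0,-8,0,0,1, 0,0,0,-6,0,0,1]'
python3 -m jog '[0,0,0,-4,0,0,1, 0,0,0,0,0,0,1, 0,0,0,0,0,0,1]'
python3 - <<'E'
from h import *
plan([.5804,-.2334,.062],-13.3)
held('w5')
for n in ("scene","top"):
    im,d=snapshot(n); cv2.imwrite(f"pics/{n}2.png",im)
    if n=="scene": cv2.imwrite("pics/s2.png",cv2.resize(im[130:260,110:270],None,fx=4,fy=4,interpolation=cv2.INTER_CUBIC))
E
```

```text
time: 7.27
position: [0.577, -0.2336, 0.0616]
orientation: [-0.001, 0.115, 0.993, 0.0]
force: [-6.6, 1.9, -1.8]
opening: 0.0156
grasp_force: 59.8
time: 7.52
position: [0.58, -0.2343, 0.0613]
orientation: [-0.001, 0.115, 0.993, 0.0]
force: [-6.9, 1.2, -1.8]
opening: 0.0154
grasp_force: 59.8
p [ 580.  -234.3   61.3] yaw 166.7 tilt [  -0.2    0.  -100. ] turn z 0.0 shift now [-0.2  1.  -0.7] opening 15.4 gf 59.8 F [-6.9  1.2 -1.8] t 7.52 j7 1.81
0 328 y [-7.9  0.1  7.6] z [-45.2 -28.3 -27. ]
6 1594 y [-18.3  -1.   18. ] z [-47.7 -28.7  -8.4]
12 423 y [-7.   0.1  7. ] z [-28.9 -27.2 -16.7]
18 94 y [-1.   3.9 10.2] z [-32.5 -31.  -25.9]
24 511 y [-9.2  2.5 10.1] z [-32.2 -29.  -12.9]
30 237 y [-9.7 -3.4  5.9] z [-32.1 -28.4 -12.1]
36 376 y [-9.   2.7 10.3] z [-32.6 -30.3 -23.4]
42 393 y [-9.1 -0.9  9.6] z [-32.1 -29.2 -12.4]
48 238 y [-7.2  3.7 10.7] z [-32.7 -30.4 -24.4]
54 802 y [-20.4   0.6  20.4] z [-32.3 -24.5  37.1]
60 608 y [-22.5  -0.9  22.2] z [-32.   31.4  33. ]
66 754 y [-21.9   0.   22.1] z [-32.1 -27.4  32.7]
72 416 y [-22.7  -0.5  22.9] z [-32.2  33.1  38.6]
78 509 y [-8.3  1.5 10.6] z [-32.6 -30.1 -13.6]
84 336 y [-9.  -1.9  9.9] z [-32.7 -30.5 -25. ]
90 438 y [-7.8  2.6 10.8] z [-32.6 -28.9 -12.7]
96 553 y [-8.8 -0.9 10.4] z [-32.7 -30.4 -14.6]
102 134 y [-6.4  0.7  4. ] z [-32.6 -23.8 -21.4]
108 158 y [-1.5  1.2  4. ] z [-24.5 -23.2 -21.5]
114 159 y [-1.5  1.   3.9] z [-24.4 -23.3 -21.7]
120 1157 y [-23.3  -1.   22.2] z [-23.6   6.6  16.3]
126 793 y [-23.1  -4.   22.8] z [5.2 6.5 7.7]
132 544 y [-23.6 -10.4  23.7] z [5.4 6.5 7.6]
```

View pics/s2.png

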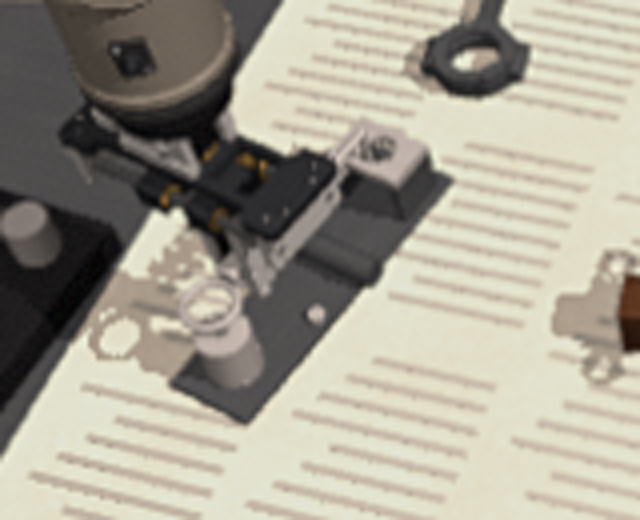

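The eye ring, at crop (211,305), is above the post head with the coil stretched and the pin in the lug. I'll check the eye against the post by casting a ray.

```bash
python3 -c "
from h import *
cm=camera_model('scene')
print(onplane(cm,[(110+211/4-.4,130+305/4-.4)],.075), onplane(cm,[(110+232/4-.4,130+345/4-.4)],.049))
im=cv2.imread('pics/scene.png'); print(onplane(cm,[(166.5,214.5)],.049))
cv2.imwrite('pics/s0.png',cv2.resize(im[190:240,140:200],None,fx=8,fy=8,interpolation=cv2.INTER_CUBIC))"
```

```text
[[ 0.61498048 -0.24233893  0.075     ]] [[ 0.62655937 -0.22842168  0.049     ]]
[[ 0.62321899 -0.23337352  0.049     ]]
```

View pics/s0.png

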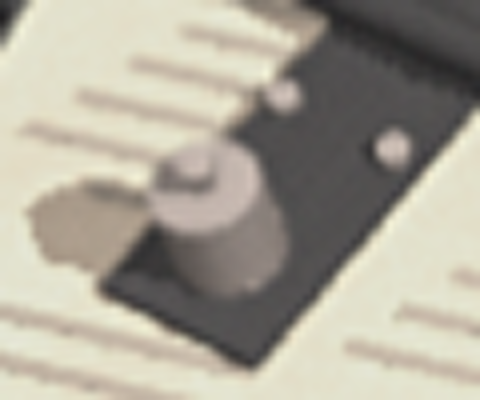

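The enlarged earlier scene shows the shoulder top at crop (207,187) and the head top at (194,160).

```bash
python3 -c "
from h import *
cm=camera_model('scene')
print(onplane(cm,[(140+207/8-.4,190+187/8-.4)],.049),onplane(cm,[(140+194/8-.4,190+160/8-.4)],.062))"
```

```text
[[ 0.61927128 -0.23840996  0.049     ]] [[ 0.61767846 -0.24032228  0.062     ]]
```

Eye is offset from the post by about 3 mm each way, against a 9 mm tolerance. Small correction, then down.

```bash

python3 -m jog '[0,0,0,-2.5,2.5,0,1, 0,0,0,0,0,5,1, 0,0,0,0,0,5,1, 0,0,0,0,0,4,1, 0,0,0,0,0,3,1]'
python3 -m jog '[0,0,0,0,0,3,1, 0,0,0,0,0,2,1, 0,0,0,0,0,0,1]'
python3 -c "
from h import *
plan([.5825,-.2318,.038],-13.3)"
```

```text
time: 8.08
position: [0.5829, -0.2325, 0.0444]
orientation: [-0.001, 0.116, 0.993, 0.0]
force: [-6.8, 1.5, 3.2]
opening: 0.0156
grasp_force: 60.0
time: 8.33
position: [0.5828, -0.2326, 0.0406]
orientation: [-0.001, 0.116, 0.993, 0.0]
force: [-17.3, 4.2, 22.3]
opening: 0.0156
grasp_force: 60.0
p [ 582.8 -232.6   40.6] yaw 166.7 tilt [  -0.2    0.1 -100. ] turn z 0.0 shift now [0.5 0.7 2.6] opening 15.6 gf 60.0 F [-17.3   4.2  22.3] t 8.33 j7 1.81
```

Contact came a little early (22 N up, 17 N towards the hole). Having a look.

```bash
python3 - <<'E'
from h import *
im,d=snapshot("scene"); a=cv2.resize(im[145:240,130:225],None,fx=6,fy=6,interpolation=cv2.INTER_CUBIC)
cv2.imwrite("pics/s3.png",a)
held('w6')
E
```

```text
0 629 y [-21.9  -1.   21.6] z [-35.7 -27.6  33.1]
6 1836 y [-19.3  -1.5  19. ] z [-47.4 -29.1  32.7]
12 571 y [-21.6  -0.4  21.3] z [-30.3 -28.2  33.1]
18 405 y [-23.2   2.2  22.9] z [-33.2  27.4  33.3]
24 797 y [-22.    1.1  22. ] z [-34.  -24.7  33.1]
30 563 y [-22.6  -2.2  22.3] z [-34.1 -16.8  33.3]
36 635 y [-22.6   2.6  22.2] z [-34.9 -27.1  33.4]
42 935 y [-20.9  -2.7  21.2] z [-34.9 -16.6  33.2]
48 397 y [-23.    3.5  23.3] z [-35.9  31.4  33.3]
54 804 y [-21.4   1.   21.4] z [-36.  -30.2  32.7]
60 800 y [-21.9  -1.4  22. ] z [-36.2  11.8  14.1]
66 865 y [-22.2   0.   21.8] z [-36.7 -29.9  11.8]
72 642 y [-22.8  -0.7  22.5] z [-37.1  11.5  15.5]
78 961 y [-20.2   0.8  20.4] z [-37.4  16.5  33.5]
84 750 y [-22.2  -3.2  21.8] z [-37.8 -31.7  33.6]
90 546 y [-22.9   2.7  22.9] z [-38.5 -18.5  33.5]
96 1183 y [-20.6  -0.9  20.8] z [-38.5 -30.3  33.4]
102 608 y [-22.5  -2.2  22.7] z [-38.1  32.3  33.7]
108 420 y [-23.   -0.5  23.2] z [-31.2  32.   33.8]
114 524 y [-23.    0.9  23. ] z [-31.5  32.4  33.8]
120 1614 y [-23.5   3.2  23.6] z [-29.7  -9.7  33.5]
126 1349 y [-23.7   3.4  23. ] z [-15.  -12.9  33.6]
132 482 y [-23.1   3.7  22. ] z [31.4 32.9 34. ]
```

View pics/s3.png

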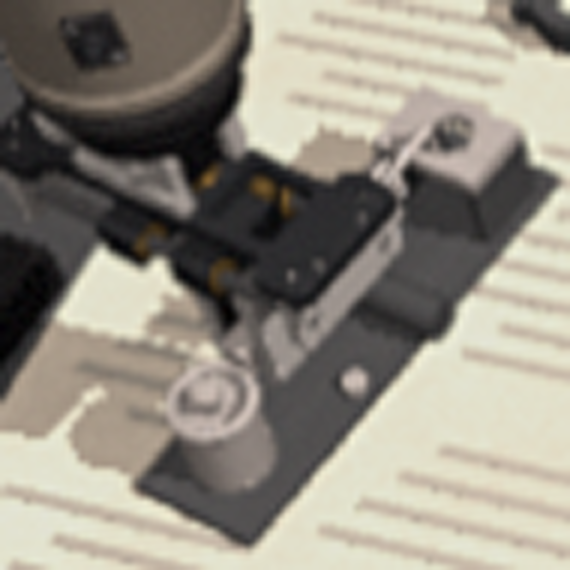

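The eye ring encircles the post head at (210,395), but the spring has pitched about 4° in the pads with the hook end high. Easing the stretch and levelling it.

```bash

python3 -m jog '[0,0,0,2,0,-1,1, 0,0,0,2,0,-1,1, 0,0,0,1,0,0,1, 0,0,0,0,0,0,1]'
python3 - <<'E'
from h import *
plan([.5825,-.2318,.038],-13.3)
s=sensors.read_state(); cm=camera_model("wrist"); im,d=snapshot("wrist"); T=(cloud(cm,d)-s['position'])@rot(s['orientation'])*1000
for a in range(12,150,6):
    m=(d>0)&(abs(T[...,1])<4)&(T[...,2]<-8)&(T[...,2]>-45)&(abs(T[...,0]-a-3)<3)
    if m.sum()>8: print(a,m.sum(),np.percentile(T[m][:,2],5).round(1))
E
```

```text
time: 8.77
position: [0.5782, -0.2314, 0.0418]
orientation: [-0.001, 0.116, 0.993, 0.0]
force: [-7.5, 1.9, 2.2]
opening: 0.0153
grasp_force: 60.0
p [ 578.2 -231.4   41.8] yaw 166.7 tilt [  -0.2    0.  -100. ] turn z 0.0 shift now [-4.3  0.6  3.8] opening 15.3 gf 60.0 F [-7.5  1.9  2.2] t 8.77 j7 1.81
12 195 -30.7
18 87 -34.9
24 206 -35.2
30 107 -35.9
36 188 -36.1
42 153 -36.3
48 171 -37.2
54 180 -37.3
60 165 -38.2
66 203 -38.6
72 123 -39.0
78 212 -39.4
84 136 -40.1
90 235 -40.6
96 143 -40.5
102 179 -32.7
108 179 -33.2
114 193 -33.6
120 116 -33.9
```

```bash

python3 -m jog '[0,-1.5,0,1.5,0,1.5,1, 0,-1.5,0,1.5,0,1.5,1, 0,-1.2,0,1,0,1,1, 0,0,0,0,0,0,1, 0,0,0,0,0,0,1]'
cat >> h.py <<'E'
def pitch():
    s=sensors.read_state(); cm=camera_model("wrist"); im,d=snapshot("wrist"); W=cloud(cm,d)
    T=(W-[.4417,-.2002,0]); b=np.array([.973,-.230]); u=T[...,:2]@b*1000; t=T[...,:2]@[.230,.973]*1000; z=W[...,2]*1000
    for a in range(0,200,10):
        m=(d>0)&(abs(t)<6)&(z>45)&(z<90)&(abs(u-a)<3)
        if m.sum()>8: print(a,m.sum(),np.percentile(z[m],[50,95]).round(1),np.median(t[m]).round(1))
E
python3 -c "
from h import *
plan([.5825,-.2318,.038],-13.3); pitch()"
```

```text
time: 9.23
position: [0.5747, -0.2306, 0.0381]
orientation: [0.036, 0.116, 0.993, -0.004]
force: [-6.5, 0.9, 4.3]
opening: 0.0154
grasp_force: 60.0
p [ 574.7 -230.6   38.1] yaw 166.7 tilt [  7.1  -1.7 -99.7] turn z 0.0 shift now [-7.8  0.6  0.6] opening 15.4 gf 60.0 F [-6.5  0.9  4.3] t 9.23 j7 1.83
10 47 [61.4 63.6] 0.9
20 346 [56.5 63.3] 0.0
30 180 [62.  63.5] 0.5
40 227 [69.8 71.7] -0.8
50 201 [70.3 71.5] 0.5
60 262 [70.1 71.6] 1.0
70 306 [69.8 71.3] 0.5
80 339 [69.6 71.4] -0.4
90 195 [69.7 71.3] -1.4
100 146 [69.6 71.2] 1.6
110 245 [69.5 71.2] 2.1
120 268 [66.6 67.7] -0.3
130 205 [66.8 67.7] -0.0
140 190 [66.7 67.7] -0.0
150 126 [66.6 67.6] -0.0
180 37 [62.3 63. ] -0.7
190 18 [62.2 62.5] 0.6
```

The spring is now level, with its axis near 59 mm against 58 mm seated, and the post head shows through the eye. Pressing down slightly, then releasing.

```bash

python3 -m jog '[0,0,0,1.5,0,1,1, 0,0,0,0,0,0,1]'
python3 -m jog '[0,0,0,0,0,0,0.8, 0,0,0,0,0,0,0.7, 0,0,0,0,0,0,0.6, 0,0,0,0,0,0,0.5, 0,0,0,0,0,0,0.5]'
python3 -m jog '[0,0,0,0,0,0,0.5, 0,0,0,0,0,0,0.5, 0,0,0,0,0,0,0.5, 0,0,0,0,0,0,0.5]'
python3 -c "
from h import *
plan([.5825,-.2318,.038],-13.3); pitch()"
```

```text
time: 9.45
position: [0.5747, -0.2307, 0.0376]
orientation: [0.037, 0.116, 0.993, -0.004]
force: [-4.7, 0.6, 12.4]
opening: 0.0155
grasp_force: 60.0
time: 9.87
position: [0.5736, -0.2302, 0.0367]
orientation: [0.036, 0.115, 0.993, -0.004]
force: [-1.3, 0.7, -1.3]
opening: 0.0419
grasp_force: 0.0
time: 10.2
position: [0.5734, -0.2301, 0.0368]
orientation: [0.036, 0.115, 0.993, -0.004]
force: [0.8, 0.2, 0.0]
opening: 0.047
grasp_force: 0.0
p [ 573.4 -230.1   36.8] yaw 166.7 tilt [  7.1  -1.7 -99.7] turn z 0.0 shift now [-9.3  0.5 -0.5] opening 47.0 gf 0.0 F [0.8 0.2 0. ] t 10.2 j7 1.83
10 74 [63.4 65. ] 0.9
20 350 [62. 65.] 0.2
30 171 [63.7 65.1] 0.7
40 218 [71.4 73.1] -0.6
50 213 [71.7 73.2] 0.7
60 274 [71.4 73.1] 1.2
70 324 [70.9 72.8] 0.7
80 352 [70.6 72.3] -0.2
90 210 [70.6 72.3] -1.7
100 160 [70.6 72.1] 1.2
110 242 [70.4 71.6] 2.3
120 236 [67.5 68.6] 0.2
130 208 [67.3 68.2] -0.3
140 202 [67.2 68.2] 0.2
150 88 [66.9 67.7] 0.2
160 20 [48.6 49.8] 0.4
180 104 [62.3 63.1] 0.2
190 24 [62.1 62.8] 0.8
```

```bash

python3 -m jog '[0,0,0,0,0,-10,0.5, 0,0,0,0,0,-20,0.4, 0,0,0,0,0,-30,0.3, 0,0,0,0,0,-35,0, 0,0,0,0,0,-35,0]' >/dev/null
python3 -m jog '[0,4,0,-30,0,-5,0, 0,0,0,-35,0,0,0, 0,0,0,-35,0,0,0, 0,0,0,-35,0,0,0, 0,0,0,0,0,0,0]' 
python3 - <<'E'
from h import *
pitch()
im,d=snapshot("scene"); a=cv2.resize(im[145:240,130:225],None,fx=6,fy=6,interpolation=cv2.INTER_CUBIC)
im,d=snapshot("wrist"); o=np.zeros((570,800,3),np.uint8); o[:,:570]=a; o[:250,570:]=cv2.resize(im[:,160:480],None,fx=.71875,fy=.625)
cv2.imwrite("pics/fin.png",o); plan([.5825,-.2318,.038],-13.3)
E
```

```text
time: 11.08
position: [0.6996, -0.2587, 0.1736]
orientation: [0.002, 0.115, 0.993, -0.0]
force: [-0.6, 1.0, -0.0]
opening: 0.0942
grasp_force: 0.0
90 31 [70.3 72.2] -2.3
100 76 [69.9 71.6] 2.1
110 148 [69.  71.8] 0.4
120 96 [67.2 68.9] -0.1
130 95 [67.3 68.4] 0.4
140 91 [67.1 68.4] 0.4
150 112 [66.  67.8] 0.4
170 77 [49.2 50.6] -0.6
180 80 [62.1 63.6] 0.5
190 72 [54.8 62.1] -0.0
p [ 694.5 -259.1  174. ] yaw 166.7 tilt [   0.3   -0.1 -100. ] turn z 0.0 shift now [115.7   0.9 135.7] opening 94.3 gf 0.0 F [-0.5 -0.4 -0.1] t 11.23 j7 1.77
```

View pics/fin.png

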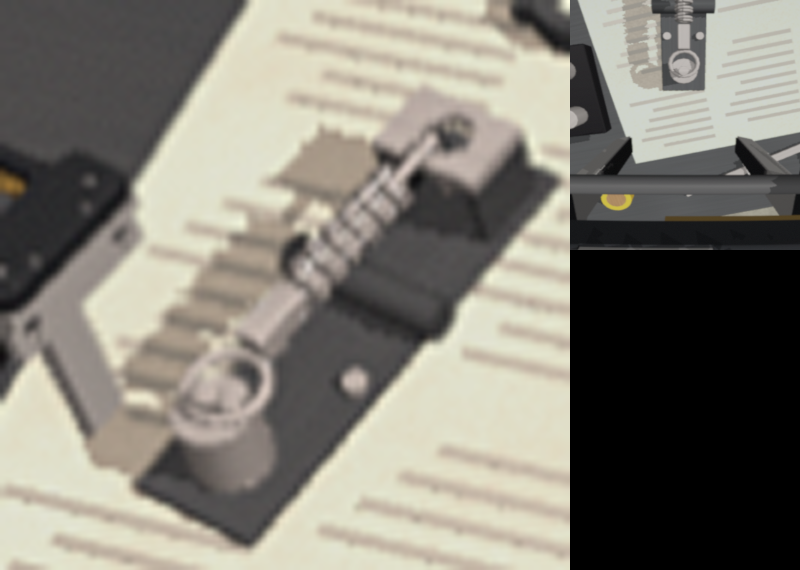

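The final view shows the coil stretched, the hook down in the lug hole (crop (440,130)) and the eye around the post under its head (220,390). The ring's far side is at shoulder height (top 54.8 mm, 55 expected), and the gripper is clear. Handing in.

```bash
python3 -c "
from h import *
print(ctrl.hand_in())"
```

```text
the job is handed in; nothing more can be done
None
```

The longer spring is stretched between the bracket's lug hole and the post, with its hook through the hole and its eye down under the post's head; it was left with the hook end about 1° (3 mm) high, the gripper is clear, and the job was handed in at about 11 s.

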